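# Set the sampling depth of a lab autosampler

### The job

Set the autosampler's sampling depth: swing the probe (hold it by the knob on top) over the one open tube in the rack and lower it gently until its sprung needle touches the bottom inside and the spring gives by a millimetre or two. Let go and press the clamp lever fully down, so that the probe is locked with its needle still lightly on the bottom. Never press the needle hard, and leave the capped tubes and everything else where they are.

Things in the scene. Friction and masses are not known exactly. Their poses are not given: they have to be found in the camera images.
- sampler: autosampler, fixed: cream box 280 (x) x 340 (y) mm, deck 60 mm above its underside. Origin under its middle, z up, -x its front, to the robot at yaw 0. All heights named 'above base' are above this origin. On the deck: rack block 70 x 165 mm, top 100 mm above base, four tube pockets on a 120 mm arc about the steel column at x 95, y 0 mm; a wash cup (top 106 mm above base) under the parked probe.
- swing_arm (a joint): angle a (rad) of the level arm about the column, counter-clockwise from above positive. The probe's axis is at sampler x = 95 - 120 cos a, y = -120 sin a mm. Range -0.75 to 1.25, stays where left (0.2 Nm friction, 2 N at the probe). Starts parked at 0.8 to 1.15; tubes are at -0.45, -0.15, 0.15, 0.45. The head at its end, 30 x 32 mm, spans 158 to 186 mm above base; column top 190 mm.
- knob (a point): middle of the knurled black knob (22 mm diameter, 24 mm high) on top of the probe rod; round, upright and spinning freely, so it is gripped from above at any yaw. The rod slides vertically in the arm's head; an O-ring holds it wherever left (about 4 N push it down, 6 N lift it). It starts raised, knob middle 284 to 290 mm above base, and can go down 85 mm from the top.
- probe_rod: the probe rod: steel sleeve of 8 mm diameter with the knob at its top and the needle below. Origin on its axis at the lower end of the sleeve, 125 mm below the knob's middle; z up.
- needle_tip (a point): tip of the 4 mm needle that sticks out 17 mm below the sleeve, on the rod's axis (142 mm below the knob's middle when free). The needle is sprung: it springs back up into the sleeve with 1 N at the first touch and 2 N more for each further mm, and is solid after 7 mm. More than 9 N (4 mm) bends it.
- tube: the open tube (the only one without a cap): white opaque plastic, 28 mm outside, 24 mm bore, 60 mm tall, loose in one of the four pockets. Origin at the centre of its underside, 66 mm above base; z up. Its flat inner floor cannot be seen: tubes of several volumes look alike outside, and the floor lies anywhere from 5 to 39 mm above the underside.
- tube_mouth (a point): centre of the open tube's rim, 60 mm above the tube's origin, 126 mm above base.
- clamp_lever (a joint): angle (rad) of the steel cam lever that clamps the rod: 0 = raised 0.50 rad above level (open), 0.55 = down on its stop, just below level (locked). It turns on a level pin across the arm's head, points outward along the arm, away from the column, and stays where left; 4 to 7 N at its end move it. Starts at 0 to 0.1; the rod slides freely below 0.4.
- lever_pin (a point): middle of the lever's pin, on the arm's head, 26 mm outward from the probe's axis, 176 mm above base.
- lever_tip (a point): a point on the lever's mid-line, 70 mm from the pin, 5 mm short of its end. The lever is a flat bar 14 mm wide and 8 mm thick, from the pin outward.
- capped1: capped tube, 28 mm diameter, 64 mm tall with its ribbed 31 mm screw cap, loose in a rack pocket (cap top 130 mm above base). Origin at the centre of its underside. Leave alone.
- capped2: another capped tube, the same.
- capped3: another capped tube, the same.
- reagent: amber bottle, 42 mm diameter, 85 mm tall, standing on the sampler's deck behind the rack. Origin under it. Leave alone.
- spare_cap: loose screw cap, 31 mm diameter, 12 mm high, lying on a front corner of the deck. Leave alone.
- tip_box: blue box with a white lid, 87 x 122 x 63 mm, on the bench. Leave alone.
- beaker: clear beaker, 68 mm diameter, 85 mm tall, on the bench. Leave alone.
- mouse: black computer mouse, 105 x 62 x 26 mm, on the bench. Leave alone.
- screwdriver: screwdriver, 140 mm long, lying on the bench. Leave alone.

How it is judged:
By the outcome, as a careful person would: the job done as asked, in the order asked, and still so for the second after the job is handed in, with the robot touching nothing.
It also fails if it takes over 58 s, if anything falls off the work surface, if the arm or the gripper's body presses on something with over 40 N, if the wrist force passes 120 N, or if a joint passes its speed limit or range.

### The arm

A 6-joint arm with a two-finger parallel gripper is mounted at the origin on the work surface. World frame = base frame: x ahead of the robot, y to its left, z up, the work surface at z = 0. Lengths are in mm, angles in rad, forces in N, time in s.
With the tool pointing down it reaches from about 350 to 875 mm from the base axis. Payload 4.2 kg.
Tool frame: the origin (TCP) lies at the very end of the fingers, on their centre line; the grasp point (between the pads) lies 19 mm behind it; z points along the fingers, y is the line along which they close (so a half turn about z gives the same grasp; the last joint's range is limited). The gripper opens to 85 mm and grips with 20 to 120 N. Pads are 22 mm wide; open, the fingers measure 114 mm over their backs; the gripper's body (76 mm by 85 mm) begins 54 mm behind the grasp point. The pads swing forward as they close: fully open they stand 13 mm farther back than shut.
Start: joints at [-0.858, 0.385, 0.008, 0, -1.194, -0.259], TCP at [274.002, -561.714, 231.312] pointing down, gripper open.
Joint ranges: [-3.14, 3.14], [-1.21, 2.06], [-1.07, 1.41], [-3.16, 2.05], [-2.99, -0.16], [-3.1, 3.1]. Speed limits (rad/s): [2.79, 2.79, 3.14, 3.14, 3.14, 3.14].

### API

Orientations are given as a unit quaternion [x, y, z, w].
In Python, from bench import arm, viewer gives the robot as it stands. The module is installed in compiled form; this text tells all that it offers.
- The arm moves only by the shell command python3 -m jog 'ROWS' [OPENING]. ROWS is rows parted by semicolons, their numbers by spaces, 1 to 10 of them, each of 6 numbers: dx, dy, dz in mm, then a rotation vector rx, ry, rz in rad; each row is the pose to reach, as a shift and turn from the pose commanded when the command began, along the tool's axes at that moment; what a row does not reach only later rows make up. A row lasts 1/10 s, in which the tool goes at most 50 mm and 0.15 rad, less where a joint would pass 70% of its speed; a pose out of reach is approached as far as the arm can. OPENING is the finger opening in mm, set as the command begins (- or left out keeps the last). The fingers move at their own pace and stop on an object; the grip force is fixed at half the most. Time passes only in rows, so rows that do not move let the fingers close. It prints the time, the measured TCP pose, the force, the opening and the grip force at its end.
- arm.read_state(): the state, without advancing time (a new reading comes with each control period).
- viewer.get_image(name): name is "side" or "top" or "wrist"; returns (picture, depth): 400x640x3 uint8, blue, green, red; 400x640 float32, mm along the optical axis (not along the pixel's ray), 0 where there is no reading.
- viewer.get_calibration(name): a dict with "K" (3x3 intrinsics, pixels), "rvec" (rotation vector, rad) and "tvec" (3), from world to camera coordinates, as OpenCV has them. Camera axes: x right, y down, z forward; pixel columns grow to the right and rows downward; lengths in mm; the calibration is good to about 2 mm. A picture is of the moment at which its call begins: read the wrist's pose just before it. get_calibration takes no time and is no camera call; for the wrist camera it gives the pose at the moment of the call.
- arm.job_done(): hands the job in; it is judged then, once.
The state is a dict: "clock": time; "joints": joint angles; "joint_vel": joint speeds; "joint_efforts": joint torques, N m; "position": TCP position; "ee_rot": TCP orientation; "contact_force": force on the tool from outside, world axes, zero at the start; "wrist_torque": the same for the moment, N m; "gripper_width": finger opening in mm; "grasp_force": force on a finger pad.
Only numpy, scipy, OpenCV 4.12 (cv2) and the standard library are available. Lean on these libraries where they do the work, as an engineer would, in place of code of your own. Each camera call takes 0.05 s, during which the arm holds its last target. There are 200 camera calls.

## Working session

There is one attempt and no reset: what is moved stays moved. The work goes in short steps, Python scripts to look and compute and a shell command to move; the robot and the scene stay as the last step left them, time stands still between calls to the robot, and variables do not carry over. Pictures are saved under pics/ and viewed, at most 10 in all, crops included, and the job is handed in when it is done.

```bash
mkdir -p pics
cat > h.py <<'E'
import numpy as np, cv2
from bench import arm, viewer
def cam(n):
    c=viewer.get_calibration(n); R=cv2.Rodrigues(np.array(c["rvec"],float))[0]
    return np.array(c["K"],float),R,np.array(c["tvec"],float).ravel()
def ray(n,u,v,z):
    K,R,t=cam(n); o=-R.T@t; d=R.T@np.linalg.solve(K,[u,v,1.]); return o+d*(z-o[2])/d[2]
def pt(n,u,v,dep):
    K,R,t=cam(n); return R.T@(np.linalg.solve(K,[u,v,1.])*dep-t)
def cloud(n,dep):
    K,R,t=cam(n); v,u=np.mgrid[:400,:640]; p=np.stack([u,v,np.ones_like(u)],-1)@np.linalg.inv(K).T*dep[...,None]
    return (p-t)@R
def proj(n,P):
    K,R,t=cam(n); q=K@(R@np.array(P,float)+t); return q[:2]/q[2]
E
python3 - <<'E'
from h import *
for n in("top","side"):
    im,d=viewer.get_image(n); cv2.imwrite(f"pics/{n}1.png",im); np.save(n+"1.npy",d)
    K,R,t=cam(n); print(n,K[0,0],(-R.T@t).round(),R[2].round(2))
E
```

```text
top 383.415370339824 [ 329.   -7. 1267.] [ 0.22 -0.   -0.98]
side 378.5038815442038 [509. 683. 927.] [ 0.07 -0.67 -0.74]
```

View pics/top1.png

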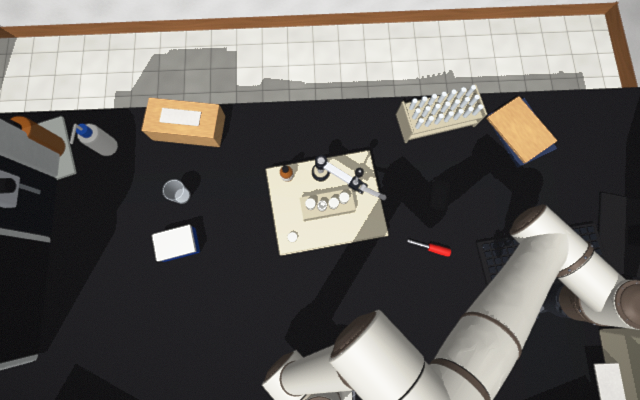

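View pics/side1.png

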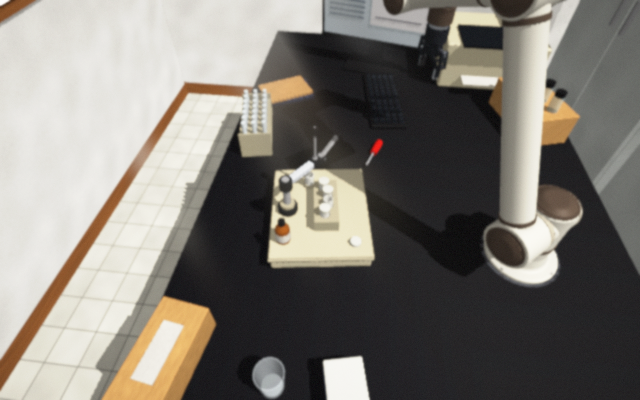

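The top view shows the sampler with corners at about (266,168), (372,150), (388,236) and (281,254). The column is near (320,162), the knob near (359,173), and the lever points to the lower right. I'll fit the deck and enlarge a crop.

Run:
```python
from h import *
im=cv2.imread("pics/top1.png"); d=np.load("top1.npy"); P=cloud("top",d)
z=P[...,2]; roi=np.zeros(z.shape,bool); roi[130:275,245:410]=1
m=((z>45)&(z<75)&roi&(d>0)); print("deck z",np.median(z[m]))
# object points above table
pts=P[roi&(z>40)&(z<75)&(d>0)][:,:2].astype(np.float32)
r=cv2.minAreaRect(pts); print(r, cv2.boxPoints(r))
# intensity mask for the corners
w=((im.min(2)>60)&roi).astype(np.uint8); 
w[:, :]=cv2.morphologyEx(w,cv2.MORPH_OPEN,np.ones((3,3)))
for lo,hi,n in((95,105,'rack'),(120,140,'tubes'),(185,195,'coltop'),(240,320,'knob')):
    k=roi&(z>lo)&(z<hi)&(d>0); print(n,k.sum(),P[k].mean(0).round(1) if k.any() else '')
cv2.imwrite("pics/topc.png",cv2.resize(im[140:265,255:400],None,fx=5,fy=4.8*1,interpolation=cv2.INTER_CUBIC))
```

```text
deck z 61.22619031980328
((626.4119873046875, -116.17965698242188), (340.0344543457031, 494.5781555175781), 8.142051696777344) [[ 423.0855   104.53756]
 [ 493.13153 -385.0552 ]
 [ 829.73846 -336.89688]
 [ 759.69244  152.69589]]
rack 866 [577.7 -47.7 101. ]
tubes 332 [588.1 -36.3 129.4]
coltop 267 [642.7 -92.8 188.8]
knob 78 [ 613.2 -131.2  292.8]
```

View pics/topc.png

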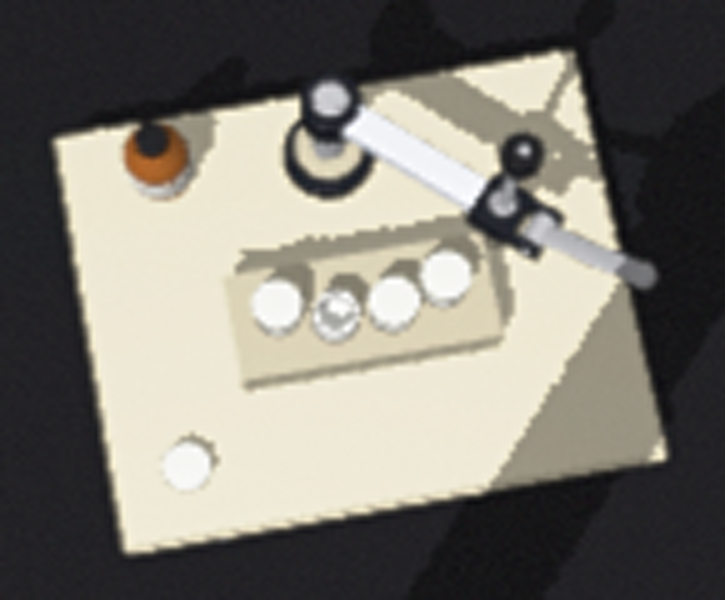

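The crop shows the open tube, with a visible ring, third from the right at crop (336,314), which should be a = -0.15. The column top is at (331,98), the knob at (521,154) and the lever end at (645,272).

```bash
cat >> h.py <<'E'
def crop(u,v): return 255+(u+.5)/5-.5,140+(v+.5)/4.8-.5
E
python3 - <<'E'
from h import *
im=cv2.imread("pics/top1.png");d=np.load("top1.npy")
C=np.array([ray("top",*crop(*c),60)[:2] for c in((52,137),(577,48),(667,458),(126,552))])  # back-left, back-right, front-right, front-left
S=np.array([[140,170],[140,-170],[-140,-170],[-140,170]],float)
print(np.linalg.norm(C-np.roll(C,-1,0),axis=1).round(1))
# rigid fit
cS,cC=S.mean(0),C.mean(0); H=(S-cS).T@(C-cC); yaw=np.arctan2(H[0,1]-H[1,0],H[0,0]+H[1,1])
print("yaw",yaw,"centre",cC)
c,s=np.cos(yaw),np.sin(yaw);R=np.array([[c,-s],[s,c]])
f=lambda x,y:(cC+R@[x,y]).round(1)
print("col pred",f(95,0),"meas",ray("top",*crop(331,98),190).round(1))
k=ray("top",*crop(521,152),299)[:2]; 
for zz in (287,299): k=ray("top",*crop(521,153),zz)[:2]; q=R.T@(k-cC); print("knob",k.round(1),"samp",q.round(1),"a",np.arctan2(-q[1],95-q[0]),"r",np.hypot(q[1],95-q[0]))
for a in(-.45,-.15,.15,.45): print(a,f(95-120*np.cos(a),-120*np.sin(a)))
for u,v,zz in((279,305,130),(336,314,126),(393,302,130),(446,276,130)): print(ray("top",*crop(u,v),zz).round(1))
print(arm.read_state())
E
```

```text
[352.7 288.5 346.  287.3]
yaw 0.13872536750677045 centre [591.37998862 -48.38053058]
col pred [685.5 -35.2] meas [686.3 -35.1 190. ]
knob [ 618.  -132.2] samp [ 14.7 -86.7] a 0.8240046770147099 r 118.16324244912154
knob [ 614.4 -130.7] samp [ 11.4 -84.7] a 0.7922602115815081 r 118.98891941687802
-0.45 [571.2   1.5]
-0.15 [565.5 -33.9]
0.15 [570.4 -69.4]
0.45 [ 585.7 -101.9]
[570.6   0.8 130. ]
[564.2 -33.5 126. ]
[569.7 -68.3 130. ]
[ 585.2 -101.4  130. ]
{'clock': 0.1, 'joints': array([-8.58388478e-01,  3.85463782e-01,  6.78340961e-03, -4.46084020e-04,
       -1.19398537e+00, -2.58592291e-01]), 'joint_vel': array([-0.00079465, -0.00166417,  0.00196289,  0.00098484, -0.00081425,
        0.00149101]), 'joint_efforts': array([-1.10353889e-03, -3.93320060e+01,  1.88929528e+01,  4.19788018e+00,
       -2.57355903e-03,  4.10219570e-06]), 'position': array([ 273.79137014, -561.27083766,  230.34709149]), 'ee_rot': array([-2.24885387e-01,  9.74384752e-01,  9.23440894e-04, -2.52822925e-04]), 'contact_force': array([-0.14174006, -0.17250308, -0.61527009]), 'wrist_torque': array([0.01479601, 0.03801356, 0.04040676]), 'grasp_force': 0.0, 'gripper_width': 85.21412017002453}
```

```bash
python3 -m jog '0 0 -50 0 0 0; -40 20 -90 0 0 -0.1; -85 40 -112 0 0 -0.2; -130 60 -112 0 0 -0.3; -175 80 -112 0 0 -0.4; -220 103 -112 0 0 -0.5; -265 125 -112 0 0 -0.5; -310 146 -112 0 0 -0.5; -355 167 -112 0 0 -0.5; -400 188 -112 0 0 -0.5' 60
cat >> h.py <<'E'
from scipy.spatial.transform import Rotation as Ro
yaw=0.1387; c_,s_=np.cos(yaw),np.sin(yaw); RS=np.array([[c_,-s_],[s_,c_]]); CS=np.array([591.4,-48.4])
def W(x,y): return CS+RS@np.array([x,y],float)
def S_(p): return RS.T@(np.array(p)[:2]-CS)
def probe(a,r=120): return W(95-r*np.cos(a),-r*np.sin(a))
def go(P):
    s=arm.read_state(); R=Ro.from_quat(s["ee_rot"]); p=s["position"]
    y=R.as_matrix()[:,1]
    print("t",round(s["clock"],2),"pos",p.round(1),"yangle",round(np.arctan2(y[1],y[0]),3),"tool delta",R.inv().apply(np.array(P)-p).round(1))
E
python3 -c "
from h import *
go([616.5,-132,340])"
```

```text
clock: 1.1
position: [545.3, -223.5, 343.0]
ee_rot: [-0.459, 0.888, 0.0, -0.0]
contact_force: [0.5, -1.3, 1.0]
gripper_width: 59.8
grasp_force: 0.0
t 1.1 pos [ 545.3 -223.5  343. ] yangle 2.525 tool delta [-115.8   -5.2    3. ]
```

```bash
python3 -m jog '-20 0 0 0 0 0; -40 -2 0 0 0 0; -55 -3 0 0 0 0; -55 -3 0 0 0 0; -55 -3 0 0 0 0'
python3 - <<'E'
from h import *
im,d=viewer.get_image("wrist"); cv2.imwrite("pics/w1.png",im); np.save("w1.npy",d)
K,R,t=cam("wrist"); print(K[0,0],(-R.T@t).round(1),R[2].round(2)); go([616.5,-132,340])
for z in(275,287,299): print(proj("wrist",[616.5,-132,z]))
E
```

```text
clock: 1.6
position: [578.5, -182.8, 343.1]
ee_rot: [-0.459, 0.889, 0.0, -0.0]
contact_force: [-0.8, -1.3, 0.2]
gripper_width: 60.0
grasp_force: 0.0
332.8065794246526 [ 533.6 -246.1  486.3] [ 0.17  0.24 -0.95]
t 1.65 pos [ 578.4 -183.1  343.3] yangle 2.524 tool delta [-63.8  -1.5   3.3]
[317.570792   296.81969788]
[317.46081704 306.77183182]
[317.33942749 317.75692434]
```

View pics/w1.png

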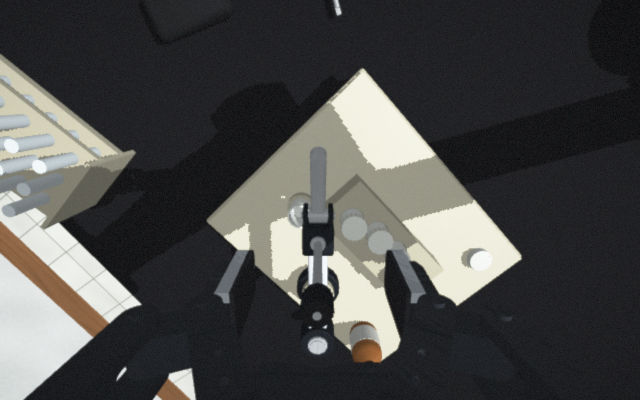

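The wrist view shows the knob top near (317,316), against a prediction of (317,318). It sits centred between the fingers, and the lever points up the image. I'll move over it, descend and grip.

```bash
python3 -m jog '-25 0 0 0 0 0; -50 -1 0 0 0 0; -64 -1.5 0 0 0 0; -64 -1.5 20 0 0 0; -64 -1.5 45 0 0 0; -64 -1.5 65 0 0 0; -64 -1.5 73 0 0 0;-64 -1.5 73 0 0 0' 60; python3 -c "
from h import *
d=viewer.get_image('wrist')[0]; cv2.imwrite('pics/w2.png',d[150:400,170:470])
go([616.5,-132,270]); print(proj('wrist',[616.5,-132,299]))"
```

```text
clock: 2.45
position: [616.4, -131.7, 269.4]
ee_rot: [-0.459, 0.889, 0.0, -0.001]
contact_force: [0.2, -0.4, 0.6]
gripper_width: 59.8
grasp_force: 0.0
t 2.5 pos [ 617.1 -131.7  270.8] yangle 2.524 tool delta [0.6 0.3 0.8]
[320.21719469 296.99755821]
```

View pics/w2.png

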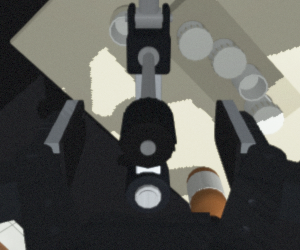

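The knob top is at full-frame (318,298), against a predicted 297, and it lies between the pads. Closing the gripper.

```bash
python3 -m jog '0 0 0 0 0 0;0 0 0 0 0 0;0 0 0 0 0 0;0 0 0 0 0 0;0 0 0 0 0 0;0 0 0 0 0 0;0 0 0 0 0 0;0 0 0 0 0 0' 10
python3 - <<'E'
from h import *
s=arm.read_state(); p=s["position"]; q=S_(p); a=np.arctan2(-q[1],95-q[0]); print("a",a,"r",np.hypot(q[1],95-q[0]))
R=Ro.from_quat(s["ee_rot"])
# list swing waypoints in tool axes
for f in np.linspace(.1,1,10):
    b=a+(-.15-a)*f; v=np.r_[probe(b)-probe(a),0]; print((R.inv().apply(v)).round(1), round((a-b),3))
E
```

```text
clock: 3.3
position: [617.5, -131.2, 270.8]
ee_rot: [-0.459, 0.888, -0.001, 0.001]
contact_force: [0.8, -0.6, 4.0]
gripper_width: 20.1
grasp_force: 58.6
a 0.8153587101468384 r 117.54870517627528
[-0.6 11.6 -0. ] 0.097
[-2.2 23.  -0. ] 0.193
[-5.  34.3 -0. ] 0.29
[-8.8 45.2 -0.1] 0.386
[-13.7  55.7  -0.1] 0.483
[-19.6  65.7  -0.1] 0.579
[-26.4  75.1  -0.1] 0.676
[-34.   83.7  -0.1] 0.772
[-42.5  91.6  -0.1] 0.869
[-51.7  98.7  -0.1] 0.965
```

```bash
python3 -m jog '-0.6 11.5 0 0 0 0.097; -2.2 22.8 0 0 0 0.193; -5 34 0 0 0 0.29; -8.7 44.7 0 0 0 0.386; -13.5 55 0 0 0 0.483; -19.3 65 0 0 0 0.579; -26 74.3 0 0 0 0.676; -33.6 82.8 0 0 0 0.772; -42 90.6 0 0 0 0.869; -51.1 97.6 0 0 0 0.965'
python3 - <<'E'
from h import *
s=arm.read_state(); p=s["position"]; q=S_(p); a=np.arctan2(-q[1],95-q[0]); print("a",a,"r",np.hypot(q[1],95-q[0])); go([*probe(-.15),270.8])
im,d=viewer.get_image("top"); cv2.imwrite("pics/t2.png",im); 
im2,d2=viewer.get_image("side"); cv2.imwrite("pics/s2.png",im2)
im3,_=viewer.get_image("wrist");
a1=cv2.resize(im2[130:260,230:390],None,fx=2.5,fy=2.5,interpolation=cv2.INTER_CUBIC)
b1=cv2.resize(im3[150:400,170:470],(400,325)); cv2.imwrite("pics/c2.png",np.hstack([a1,b1]))
E
```

```text
clock: 4.3
position: [568.2, -32.7, 270.4]
ee_rot: [0.008, 1.0, -0.0, 0.002]
contact_force: [5.0, -2.4, 0.1]
gripper_width: 20.6
grasp_force: 58.8
a -0.1606890004731615 r 117.2770360761041
t 4.3 pos [568.2 -32.7 270.4] yangle 1.556 tool delta [ 2.7 -1.3 -0.4]
```

View pics/c2.png

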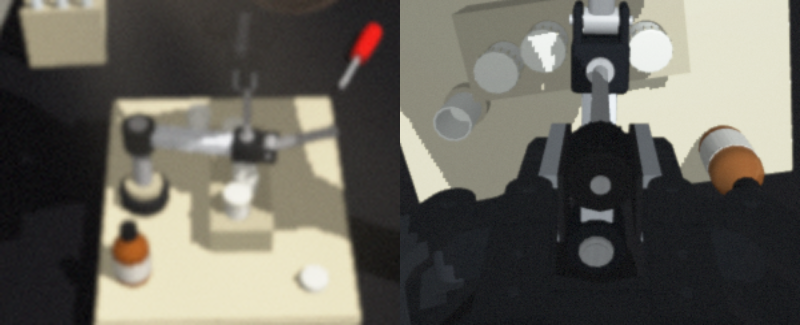

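The wrist and side views show the head over the open tube, third in the row, with the caps on either side. I'll relieve the small lateral load, lower to just above the highest possible floor and read the sliding force.

```bash
python3 -m jog '-1 -1 0 0 0 0;-1 -1 0 0 0 0' ; python3 -m jog '0 0 5 0 0 0; 0 0 10 0 0 0;0 0 15 0 0 0; 0 0 20 0 0 0; 0 0 24 0 0 0;0 0 27 0 0 0;0 0 28 0 0 0;0 0 29 0 0 0; 0 0 30 0 0 0'; python3 -m jog '0 0 0.5 0 0 0; 0 0 1 0 0 0';python3 -m jog '0 0 0.5 0 0 0; 0 0 1 0 0 0'; python3 -m jog '0 0 0.5 0 0 0; 0 0 1 0 0 0'
```

```text
clock: 4.65
position: [568.3, -34.1, 270.3]
ee_rot: [0.005, 1.0, 0.0, 0.0]
contact_force: [3.2, 1.7, 2.7]
gripper_width: 20.0
grasp_force: 59.0
clock: 5.55
position: [568.2, -34.1, 240.5]
ee_rot: [0.006, 1.0, -0.0, 0.0]
contact_force: [3.8, -1.6, 3.5]
gripper_width: 20.2
grasp_force: 59.0
clock: 5.75
position: [568.2, -34.1, 239.5]
ee_rot: [0.006, 1.0, -0.0, 0.0]
contact_force: [4.4, -2.0, 4.0]
gripper_width: 20.2
grasp_force: 59.0
clock: 5.95
position: [568.2, -33.9, 238.4]
ee_rot: [0.006, 1.0, -0.0, 0.0]
contact_force: [4.7, -1.9, 3.9]
gripper_width: 20.0
grasp_force: 59.0
clock: 6.15
position: [568.2, -33.9, 237.3]
ee_rot: [0.006, 1.0, -0.0, 0.0]
contact_force: [4.5, -1.8, 3.5]
gripper_width: 19.6
grasp_force: 59.0
```

```bash
cat > g.py <<'E'
import sys
from bench import arm
s=arm.read_state(); f=s["contact_force"]; print(round(s["clock"],2),s["position"].round(1)[2],f.round(1),flush=True)
sys.exit(int(f[2]>6.0))
E
J="python3 -m jog"; ($J '0 0 0.5 0 0 0; 0 0 1 0 0 0' && python3 g.py && $J '0 0 0.5 0 0 0; 0 0 1 0 0 0' && python3 g.py && $J '0 0 0.5 0 0 0; 0 0 1 0 0 0' && python3 g.py && $J '0 0 0.5 0 0 0; 0 0 1 0 0 0' && python3 g.py && $J '0 0 0.5 0 0 0; 0 0 1 0 0 0' && python3 g.py && $J '0 0 0.5 0 0 0; 0 0 1 0 0 0' && python3 g.py && $J '0 0 0.5 0 0 0; 0 0 1 0 0 0' && python3 g.py && $J '0 0 0.5 0 0 0; 0 0 1 0 0 0' && python3 g.py && $J '0 0 0.5 0 0 0; 0 0 1 0 0 0' && python3 g.py && $J '0 0 0.5 0 0 0; 0 0 1 0 0 0' && python3 g.py ) | grep -v :
```

```text
6.35 236.3 [ 5.2 -2.2  3.9]
6.55 235.4 [ 4.6 -2.2  3.7]
6.75 234.3 [ 5.  -2.   3.8]
6.95 233.4 [ 4.2 -1.9  3.4]
7.15 232.3 [ 4.7 -2.   4.2]
7.35 231.4 [ 5.3 -2.3  2.4]
7.55 230.7 [ 3.9 -1.9  4.7]
7.75 230.0 [ 3.4 -1.1  6.8]
```

```bash
python3 -m jog '0 0 0 0 0 0;0 0 0 0 0 0'; python3 g.py;  python3 -m jog '0 0 0.5 0 0 0; 0 0 0.5 0 0 0'; python3 g.py
```

```text
clock: 7.95
position: [568.2, -33.9, 230.0]
ee_rot: [0.005, 1.0, -0.0, 0.0]
contact_force: [4.2, -0.9, 6.3]
gripper_width: 20.2
grasp_force: 59.1
7.95 230.0 [ 4.2 -0.9  6.3]
clock: 8.15
position: [568.3, -33.9, 229.6]
ee_rot: [0.005, 1.0, -0.0, 0.001]
contact_force: [3.3, -1.5, 6.9]
gripper_width: 20.2
grasp_force: 59.2
8.15 229.6 [ 3.3 -1.5  6.9]
```

```bash
python3 -m jog '0 0 0.6 0 0 0; 0 0 0.6 0 0 0;0 0 0.6 0 0 0'; python3 g.py
```

```text
clock: 8.45
position: [568.2, -33.9, 229.2]
ee_rot: [0.005, 1.0, -0.0, 0.001]
contact_force: [3.4, -1.4, 7.7]
gripper_width: 20.3
grasp_force: 59.2
8.45 229.2 [ 3.4 -1.4  7.7]
```

```bash
python3 -m jog '0 0 -0.5 0 0 0; 0 0 -1 0 0 0'; python3 -m jog '0 0 0 0 0 0;0 0 0 0 0 0; 0 0 0 0 0 0;0 0 0 0 0 0;0 0 0 0 0 0' 50; python3 -c "
from h import *
im,_=viewer.get_image('wrist'); cv2.imwrite('pics/w3.png',im[100:400,150:490])"
```

```text
clock: 8.65
position: [568.2, -33.8, 229.3]
ee_rot: [0.006, 1.0, 0.0, 0.0]
contact_force: [4.5, -2.0, 3.1]
gripper_width: 20.0
grasp_force: 58.9
clock: 9.15
position: [567.5, -33.8, 228.7]
ee_rot: [0.006, 1.0, 0.0, -0.001]
contact_force: [-0.2, 0.1, 0.5]
gripper_width: 50.1
grasp_force: 0.0
```

View pics/w3.png

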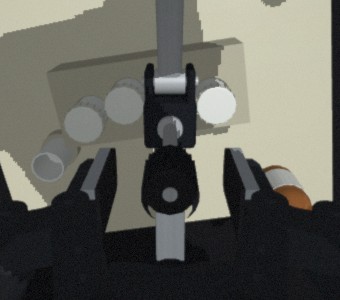

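The view shows the gripper open and free around the knob at crop (170,195). I'll rise, close, and move out over the lever's end.

```bash
python3 -m jog '0 0 -15 0 0 0; 0 0 -35 0 0 0; 0 0 -52 0 0 0; 20 0 -54 0 0 0; 45 0 -54 0 0 0; 70 0 -54 0 0 0; 91 0.5 -54 0 0 0; 91 0.5 -54 0 0 0'; python3 -m jog '0 0 0 0 0 0;0 0 0 0 0 0;0 0 0 0 0 0;0 0 0 0 0 0' 0
python3 - <<'E'
from h import *
for n in("top","wrist"):
    im,d=viewer.get_image(n); cv2.imwrite(f"pics/{n}4.png",im)
    if n=="wrist": w=im
    else: T=im; P=cloud("top",d); 
r=cv2.resize(T[140:230,270:390],(480,360),interpolation=cv2.INTER_CUBIC)
cv2.imwrite("pics/c4.png",np.hstack([r,w[40:400,160:480]])); print(w.shape)
go([476,-33,220]); print("lever tip proj wrist",proj("wrist",[566-87.4,-33,213]),proj("wrist",[540,-33.7,180]))
E
```

```text
clock: 10.0
position: [474.8, -32.5, 283.8]
ee_rot: [0.005, 1.0, 0.0, 0.0]
contact_force: [0.3, -0.2, -0.5]
gripper_width: 50.1
grasp_force: 0.0
clock: 10.4
position: [477.5, -32.3, 282.8]
ee_rot: [0.006, 1.0, -0.0, -0.0]
contact_force: [0.2, 0.7, 0.3]
gripper_width: 0.0
grasp_force: 0.0
(400, 640, 3)
t 10.5 pos [477.4 -32.4 282.9] yangle 1.559 tool delta [ 1.3 -0.6 62.9]
lever tip proj wrist [320.1988061  214.99482281] [320.09151133 270.80603031]
```

View pics/c4.png

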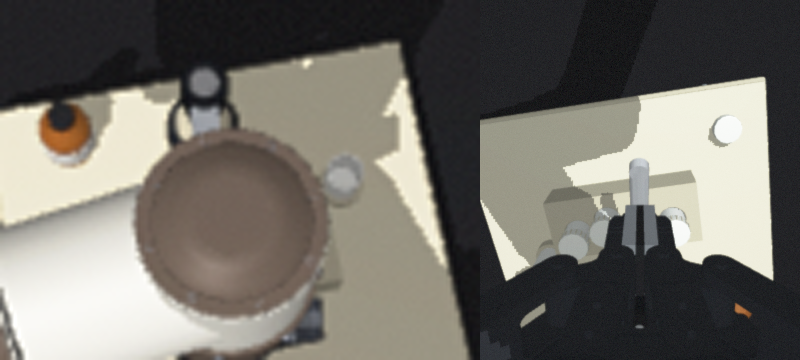

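The lever's end is at wrist pixel (319,202), in line with the closed fingers at u≈320 and matching the prediction. Pressing down.

```bash
python3 -m jog '1 0 20 0 0 0; 1 0 40 0 0 0; 1 0 52 0 0 0;1 0 60 0 0 0; 1 0 64 0 0 0'; python3 -m jog '0 0 4 0 0 0;0 0 8 0 0 0;0 0 12 0 0 0'; python3 -m jog '0 0 4 0 0 0;0 0 8 0 0 0;0 0 12 0 0 0;0 0 16 0 0 0'; python3 -m jog '0 0 3 0 0 0;0 0 6 0 0 0'; python3 g.py
```

```text
clock: 11.0
position: [476.1, -32.4, 218.7]
ee_rot: [0.006, 1.0, -0.0, -0.0]
contact_force: [-0.1, 0.0, 0.1]
gripper_width: -0.3
grasp_force: 0.0
clock: 11.3
position: [475.3, -32.5, 207.8]
ee_rot: [0.006, 1.0, -0.0, -0.001]
contact_force: [-4.1, 0.5, 5.4]
gripper_width: -0.2
grasp_force: 2.6
clock: 11.7
position: [476.1, -32.4, 191.1]
ee_rot: [0.006, 1.0, -0.0, 0.0]
contact_force: [-1.9, 0.4, 3.2]
gripper_width: -0.1
grasp_force: 1.6
clock: 11.9
position: [476.2, -32.3, 185.0]
ee_rot: [0.006, 1.0, -0.0, 0.0]
contact_force: [-3.1, 0.5, 3.5]
gripper_width: 0.0
grasp_force: 1.6
11.9 185.0 [-3.1  0.5  3.5]
```

```bash
J="python3 -m jog"; ($J '0 0 2 0 0 0;0 0 4 0 0 0'; python3 g.py; $J '0 0 1 0 0 0;0 0 2 0 0 0'; python3 g.py && $J '0 0 1 0 0 0; 0 0 1 0 0 0' && python3 g.py  && $J '0 0 1 0 0 0; 0 0 1 0 0 0' && python3 g.py && $J '0 0 1 0 0 0; 0 0 1 0 0 0' && python3 g.py && $J '0 0 1 0 0 0; 0 0 1 0 0 0' && python3 g.py ) | grep -v :
```

```text
12.1 180.9 [-2.6 -0.1  2.5]
12.3 179.1 [-4.3  0.3  4.3]
12.5 178.1 [-1.3 -0.4  2.3]
12.7 177.3 [-1.7 -0.4  2.2]
12.9 176.8 [-3.8  0.9  5.9]
13.1 176.5 [-5.6  0.1 10.3]
```

```bash
J="python3 -m jog"; ($J '0 0 1 0 0 0;0 0 1 0 0 0'; python3 g.py; $J '0 0 1 0 0 0;0 0 1 0 0 0'; python3 g.py)|grep -v :
```

```text
13.3 176.2 [-6.8  0.5 13.4]
13.5 176.0 [-8.6  0.7 16.6]
```

The lever is firmly on its stop: force rises with almost no travel, at the expected height. I'll back off and check.

```bash
python3 -m jog '0 0 -4 0 0 0; 0 0 -25 0 0 0; 0 0 -60 0 0 0; 30 0 -100 0 0 0; 75 0 -110 0 0 0; 120 0 -110 0 0 0;160 0 -110 0 0 0; 160 0 -110 0 0 0'
python3 - <<'E'
from h import *
T,d=viewer.get_image("top"); w,dw=viewer.get_image("wrist"); s,ds=viewer.get_image("side"); P=cloud("top",d)
def at(n,p,D,r=2):
    u,v=proj(n,p).round().astype(int); C=cloud(n,D)[v-r:v+r+1,u-r:u+r+1].reshape(-1,3); return (u,v),np.median(C,0).round(1)
a=-.155; o=(lambda L: probe(a,120+L))
for n,D in(("top",d),("side",ds),("wrist",dw)):
    print(n,"knob",at(n,[*o(0),258],D),"lever50",at(n,[*o(76),179],D,1),"lever tip",at(n,[*o(94),178],D,1))
A=cv2.resize(T[140:230,270:390],(440,330),interpolation=cv2.INTER_CUBIC); B=cv2.resize(w[160:400,190:446],(352,330))
cv2.imwrite("pics/c5.png",np.hstack([A,B]))
E
```

```text
clock: 14.3
position: [312.8, -30.9, 283.3]
ee_rot: [0.005, 1.0, 0.001, 0.002]
contact_force: [0.7, 0.7, 0.4]
gripper_width: 0.0
grasp_force: 0.0
top knob ((np.int64(322), np.int64(195)), array([564.3, -32.2, 258. ])) lever50 ((np.int64(323), np.int64(227)), array([488.7, -32.9, 179.8])) lever tip ((np.int64(323), np.int64(233)), array([471.9, -32.1, 177.2]))
side knob ((np.int64(329), np.int64(164)), array([567. , -33.3, 256.2])) lever50 ((np.int64(357), np.int64(188)), array([488.1, -32.6, 177.9])) lever tip ((np.int64(363), np.int64(189)), array([471.6, -31.9, 176.3]))
wrist knob ((np.int64(320), np.int64(534)), array([nan, nan, nan])) lever50 ((np.int64(320), np.int64(374)), array([305.8, -30.8, 360.7])) lever tip ((np.int64(321), np.int64(358)), array([473.5, -31.4, 176.3]))
  return _methods._mean(a, axis=axis, dtype=dtype,
  ret = um.true_divide(
```

View pics/c5.png

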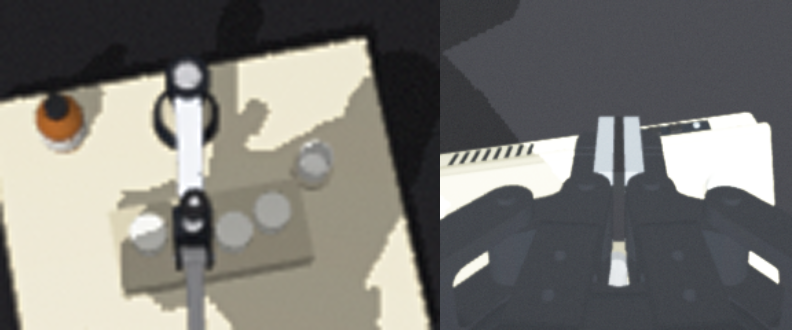

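The top view shows the arm over the open tube, the lever level or just below, and the other tubes, bottle and cap in place. The knob top is at 256 to 258 mm, which matches the set depth. The lever's top surface drops slightly outward, so it is locked. Handing in.

```bash
python3 -c "
from bench import arm
print(arm.job_done())"
```

```text
the job is handed in; nothing more can be done
None
```

The sampling depth is set and the job is handed in: the needle rests on the open tube's floor with about 1.5 mm of spring give (estimated from the force reading), and the clamp lever is pressed down onto its stop.

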